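# Sort the leftover toy-train parts

## Task

Sort the loose wooden toy-train parts: slide the lid of the wooden box fully open and leave it open, put both wheels inside that box, stand the smokestack upright in the round tin, and set the locomotive cab upright in the rectangular plastic tray. Let go of everything, and do not disturb the finished toy truck.

Things in the scene. Friction and masses are not known exactly. Their poses are not given: they have to be found in the camera images.
- wheel_a: unpainted wooden toy wheel lying flat: disc 40 mm diameter and 12 mm thick with a hub 16 mm in diameter standing up from its middle to 26 mm above the underside; easily pinched by the hub. Origin at the centre of the underside, z up. About 25 g. The two wheels are alike.
- wheel_b: unpainted wooden toy wheel lying flat: disc 40 mm diameter and 12 mm thick with a hub 16 mm in diameter standing up from its middle to 26 mm above the underside; easily pinched by the hub. Origin at the centre of the underside, z up. About 25 g. The two wheels are alike.
- smokestack: turned wooden smokestack standing upright: foot flange 36 mm diameter and 10 mm high, then a straight round barrel 22 mm in diameter, 65 mm high in all, with a dark dot (the flue) on top. Origin at the centre of the underside, z up. About 40 g.
- cab: wooden locomotive cab standing upright: block 44 mm long (its x), 40 mm wide (its y) and 48 mm high with dark windows, and on it a roof plate 60 mm (x) by 40 mm (y) by 8 mm, flush with the block in y; 56 mm high in all. Pinch it across y (40 mm). Origin at the centre of the underside, z up. About 70 g.
- wheel_box: wooden slide-lid box fixed to the bench, outside 90 mm (its x) by 130 mm (its y) by 43 mm high; walls 6 mm, inner floor 5 mm above the bench, inside 78 by 118 mm; lips along the long walls narrow the opening to 70 mm in x. The lid covers it at the start and is drawn out along the box's +y; fully out, it leaves the inside clear. Origin at the centre of the underside.
- lid (a joint): how far the plywood lid is drawn out along the box's +y, in m: 0 shut, 0.12 fully out (a stop). It runs level in a tight groove, resists with about 2.5 N and stays where it is left. It starts shut or up to 12 mm open. The lid is 77 by 124 mm, 5 mm thick, its top 39 mm above the bench.
- lid_grip (a point): centre of the dark pull bar on the lid (moves with it): bar 40 mm along the box's x, 12 mm along the box's y (the sliding direction), 18 mm high, its top 57 mm and this point 48 mm above the bench. With the lid shut it lies 15 mm to the -y side of the box's middle. Axes are those of the box.
- tin: round open aluminium tin fixed to the bench, 120 mm outside diameter at the rim, 35 mm high, wall 3 mm, inner floor 3 mm above the bench and about 110 mm across. Origin at the centre of the underside.
- tray: rectangular open grey plastic tray fixed to the bench, outside 130 mm (its x) by 110 mm (its y) by 40 mm high, wall and floor 4 mm. Origin at the centre of the underside.
- toy_truck: finished wooden toy truck, 71 mm (its x) by 130 mm (its y), 54 mm high, standing loose on the bench beyond the work as a bystander: leave it alone. Origin at the centre of its underside.

How it is judged:
By the outcome, as a careful person would: the job done as asked, in the order asked, and still so for the second after the job is handed in, with the robot touching nothing.
It also fails if it takes over 115 s, if anything falls off the work surface, if the arm or the gripper's body presses on something with over 40 N, if the wrist force passes 120 N, or if a joint passes its speed limit or range.

## Robot

A 6-joint arm with a two-finger parallel gripper is mounted at the origin on the work surface. World frame = base frame: x ahead of the robot, y to its left, z up, the work surface at z = 0. Lengths are in m, angles in degrees, forces in N, time in s.
With the tool pointing down it reaches from about 0.325 to 0.775 m from the base axis. Payload 5.5 kg.
Tool frame: the origin (TCP) lies midway between the tips of the shut fingers; the grasp point (between the pads) lies 19 mm behind it; z points along the fingers, y is the line along which they close (so a half turn about z gives the same grasp; the last joint's range is limited). The gripper opens to 85 mm and grips with 20 to 120 N. Pads are 22 mm wide; open, the fingers measure 114 mm over their backs; the gripper's body (76 mm by 85 mm) begins 54 mm behind the grasp point. The pads swing forward as they close: fully open they stand 13 mm farther back than shut.
Start: joints at [62.412, 5.22, 70.514, -0, 104.267, -3.249], TCP at [0.247, 0.547, 0.231] pointing down, gripper open.
Joint ranges: [-164.24, 164.24], [-49.07, 125.15], [9.68, 141.18], [-86.29, 266.29], [3.28, 154.24], [-151.56, 151.56]. Speed limits (degrees/s): [147.25, 147.25, 172.46, 180, 180, 180].

## Interface

Orientations are given as [roll, pitch, yaw] about the fixed x, y, z axes, in that order (R = Rz(yaw) Ry(pitch) Rx(roll)).
In Python, from plant import bot, viewer gives the robot as it stands (bot), with the cameras (viewer).
- The arm moves only by the tool jog_arm, called after "Call:" in YAML: its name, and indented under it one key for each argument. Schema: {"type":"object","properties":{"plan":{"type":"string"},"grip_n":{"type":"number"},"only":{"type":"string"},"quiet":{"type":"boolean"},"lines":{"type":"string"}},"required":["plan"],"additionalProperties":false}. plan is a string of 1 to 5 rows, one to a line, with the numbers parted by spaces; each row has 7 numbers: dx, dy, dz in shares of 0.2 m (1.0 is 0.2 m), then a rotation vector rx, ry, rz in normalised numbers (1 is pi rad), then the finger opening in m; each row shifts and turns the commanded pose from where the row before left it, along the tool's axes as they then stand; what a row does not reach is not made up. A row lasts 1/12 s, in which the tool goes at most 0.0417 m and 7.16 degrees, less where a joint would pass 70% of its speed; a pose out of reach is approached as far as the arm can. The fingers move at their own pace and stop on an object; grip_n is the grip in N (left out, the last holds). Time passes only in rows, so rows that do not move let the fingers close. The tool returns the time, the measured TCP pose, the force, the opening and the grip force at its end. only (a regular expression) keeps the lines of the reply that match it, lines (a string "A,B") keeps lines A to B, and quiet returns only ok. A shift or turn number past 1, either way, is cut back to 1. Input that does not fit is refused with a message, and nothing moves.
- bot.get_obs(): the state, without advancing time (a new reading comes with each control period).
- viewer.get_image(name): name is "scene" or "top" or "wrist"; returns a dict with "frame" (420x560x3 uint8, red, green, blue), "fx", "fy", "cx", "cy" (pixels), "k1" (the pictures are not rectified: a ray, as slopes to the right and down, at radius r is drawn at 1 + k1 r^2 times it, then the intrinsics apply), "origin" and "orientation" of the camera in the world. Camera axes: x right, y down, z forward; pixel columns grow to the right and rows downward; lengths in m; the calibration is good to about 2 mm. A picture is of the moment at which its call begins. There is no depth.
- bot.sign_off(): hands the job in; it is judged then, once.
The state is a dict: "clock": time; "joint_pos": joint angles; "dq": joint speeds; "joint_efforts": joint torques, N m; "tcp_pos": TCP position; "tcp_rot": TCP orientation; "force": force on the tool from outside, world axes, zero at the start; "torque": the same for the moment, N m; "finger_gap": finger opening in m; "finger_force": force on a finger pad.
Only numpy, scipy, OpenCV 4.12 (cv2) and the standard library are available. Lean on these libraries where they do the work, as an engineer would, in place of code of your own. Each camera call takes 0.05 s, during which the arm holds its last target. There are 200 camera calls.

## Working session

There is one attempt and no reset: what is moved stays moved. The work goes in short steps, Python scripts to look and compute and a tool call to move; the robot and the scene stay as the last step left them, time stands still between calls to the robot, and variables do not carry over. Pictures are saved under pics/ and viewed, at most 14 in all, crops included, and the job is handed in when it is done.

```bash
ls; mkdir -p pics
```

Create h.py:
```python
import numpy as np, cv2
from scipy.spatial.transform import Rotation as R
from plant import bot, viewer
def snap(name,fn,crop=None,s=1):
    d=viewer.get_image(name); im=d["frame"][:,:,::-1]
    np.save('pics/'+fn+'.npy',{k:v for k,v in d.items() if k!="frame"},allow_pickle=True)
    cv2.imwrite('pics/'+fn+'_raw.png',im)
    if crop: x0,y0,x1,y1=crop; im=im[y0:y1,x0:x1]
    cv2.imwrite('pics/'+fn+'.png',cv2.resize(im,None,fx=s,fy=s,interpolation=cv2.INTER_CUBIC))
    return d
def rot(o):
    o=np.array(o,float)
    return o if o.shape==(3,3) else (R.from_quat(o) if o.size==4 else R.from_euler('xyz',o,degrees=True)).as_matrix()
def px2w(fn,u,v,z):
    d=np.load('pics/'+fn+'.npy',allow_pickle=True).item()
    x,y=(u-d['cx'])/d['fx'],(v-d['cy'])/d['fy']; p=np.array([x,y])
    q=p.copy()
    for _ in range(20): q=p/(1+d['k1']*(q@q))
    r=rot(d['orientation'])@np.array([q[0],q[1],1]); o=np.array(d['origin'])
    return o+r*(z-o[2])/r[2]
def state():
    s=bot.get_obs(); print({k:np.round(s[k],4) for k in ('clock','tcp_pos','tcp_rot','force','finger_gap','joint_pos')}); return s
def go(p,yaw=None):
    """delta in tool axes to world point p (tcp), and rotation about tool z to have the closing line at yaw (mod 180)"""
    s=bot.get_obs(); M=rot(s['tcp_rot']); t=M.T@(np.array(p)-s['tcp_pos'])
    a=None
    if yaw is not None:
        c=np.degrees(np.arctan2(M[1,1],M[0,1])); a=-((yaw-c+90)%180-90)
    print('tool delta',np.round(t,4),'rotz',a,'(translate first)')
```

Run:
```python
from h import *
d=snap('top','t0'); print({k:d[k] for k in d if k!='frame'}); d=snap('scene','s0');print({k:d[k] for k in d if k!='frame'});state()
```

```text
pics
plant.py
{'fx': 533.5562802933752, 'fy': 533.5562802933752, 'cx': 282.62996665928915, 'cy': 214.6345476370739, 'k1': -0.019872646986941363, 'origin': array([ 0.5038575 , -0.06900213,  1.13959039]), 'orientation': array([-174.68714847,    0.24847186,  -91.01687844])}
{'fx': 459.5768971482679, 'fy': 459.5768971482679, 'cx': 289.652119245822, 'cy': 206.32396706380356, 'k1': -0.03149790591232912, 'origin': array([ 0.99464468, -0.69416099,  0.94812208]), 'orientation': array([-138.52707331,    1.02576063,   31.45816852])}
{'clock': np.float64(0.1), 'tcp_pos': array([0.2472, 0.5465, 0.2302]), 'tcp_rot': array([-1.798991e+02, -4.400000e-03,  1.556601e+02]), 'force': array([0.7921, 0.9006, 0.3051]), 'finger_gap': np.float64(0.085), 'joint_pos': array([ 6.241340e+01,  5.261800e+00,  7.057390e+01, -1.400000e-03,
        1.042652e+02, -3.247000e+00])}
```

View pics/t0.png

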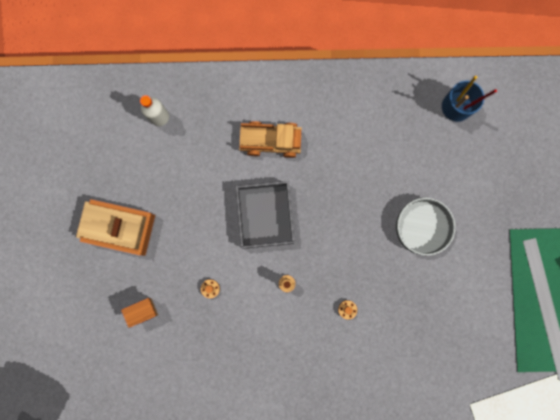

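View pics/s0.png

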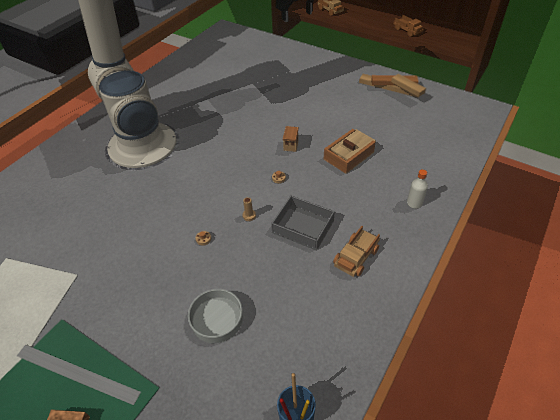

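The top view shows the box near (116,228) with its pull bar, the cab at (139,312), and wheels at (210,289) and (348,310). The smokestack is at (287,284), the tray at (265,214), the tin at (426,227) and the truck at (270,139). The scene view agrees. I'll enlarge both sides.

Run:
```python
import cv2
im=cv2.imread('pics/t0_raw.png')
cv2.imwrite('pics/c1.png',cv2.resize(im[190:340,65:235],None,fx=4,fy=4,interpolation=cv2.INTER_CUBIC)) 
cv2.imwrite('pics/c2.png',cv2.resize(im[170:330,225:465],None,fx=3.3333,fy=3.3333,interpolation=cv2.INTER_CUBIC))
```

```text
(no output)
```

View pics/c1.png

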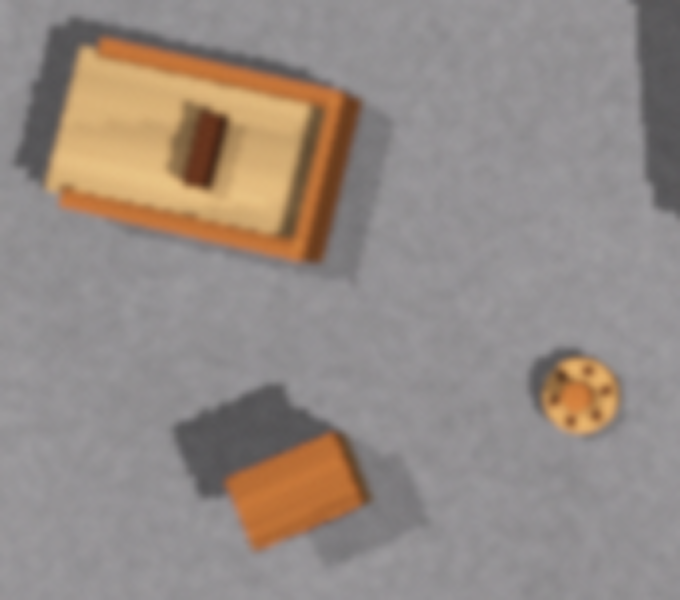

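View pics/c2.png

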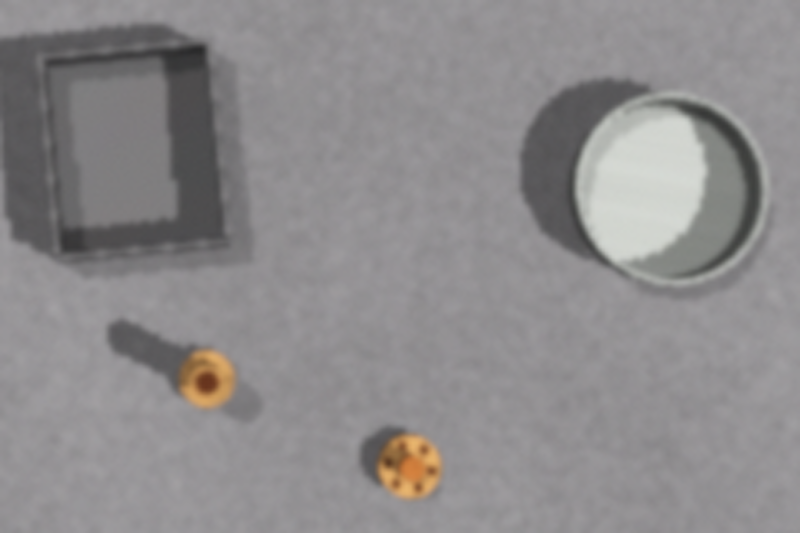

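The crops show the lid drawn out to image-left, with the bar top centred at crop (204,148). The cab roof corners, wheel hub (578,396), stack dot (206,382), second hub (413,467), tin rim centre (671,188) and tray corners are all clear.

Run:
```python
from h import *
a=lambda x,y,z:px2w('t0',65+(x+.5)/4-.5,190+(y+.5)/4-.5,z)[:2]
b=lambda x,y,z:px2w('t0',225+(x+.5)/3.3333-.5,170+(y+.5)/3.3333-.5,z)[:2]
def quad(n,P):
    P=np.array(P); e=np.roll(P,-1,0)-P
    print(n,'c',P.mean(0).round(4),'len',np.linalg.norm(e,axis=1).round(4),'ang',np.degrees(np.arctan2(e[:,1],e[:,0])).round(1))
quad('box',[a(*p,.043) for p in [(343,90),(296,258),(60,205),(98,38)]])
quad('bar',[a(*p,.057) for p in [(198,108),(227,112),(210,188),(183,184)]])
quad('lid',[a(*p,.039) for p in [(312,100),(278,236),(48,190),(80,46)]])
quad('cab',[a(*p,.056) for p in [(226,482),(334,434),(362,505),(256,550)]])
quad('tray',[b(*p,.04) for p in [(38,57),(207,45),(229,240),(60,254)]])
print('w1',a(578,396,.026),a(581,396,.012)); print('w2',b(413,467,.026),b(410,467,.012))
print('stack',b(206,382,.065)); print('tin',b(671,188,.035), b(576,188,.035),b(767,188,.035))
print('truck',px2w('t0',270,139,.04))
```

```text
box c [0.5876 0.2821] len [0.0895 0.126  0.0884 0.1313] ang [ 164.6   76.5  -12.  -103. ]
bar c [0.5862 0.2748] len [0.0151 0.0396 0.014  0.0394] ang [-98.8 167.9  80.6 -10.6]
lid c [0.5905 0.2937] len [0.0723 0.1227 0.0764 0.1254] ang [ 166.3   77.8  -11.7 -104.1]
cab c [0.4116 0.2279] len [0.0592 0.0383 0.0575 0.0373] ang [ -67.  -158.2  112.    24.4]
tray c [ 0.6078 -0.0289] len [0.1058 0.1225 0.1048 0.1237] ang [ -87.  -174.7   93.7    5.8]
w1 [0.45628655 0.08901694] [0.45566202 0.08942796]
w2 [ 0.40799762 -0.19847307] [ 0.40682678 -0.1982211 ]
stack [ 0.46396872 -0.07127231]
tin [ 0.57745348 -0.36305191] [ 0.57853514 -0.30383752] [ 0.57635627 -0.42296544]
truck [ 0.76604332 -0.04237783  0.04      ]
```

The manual's scale: shifts go in shares of 0.2 m and turns go in shares of pi rad. Converting my numbers, -5.7 degrees / 180 = -0.0317.

Call:
jog_arm:
  plan: "0 0 0 0 0 -0.0317 0.04\n0 0 0 0 0 -0.0317 0.04"
  grip_n: 60

```text
clock: 0.27
tcp_pos: [0.2472, 0.5465, 0.2306]
tcp_rot: [-179.9, -0.0, 167.3]
force: [-0.4, 0.3, -0.5]
finger_gap: 0.0638
finger_force: 0.0
```

Run:
```python
from h import *
go([0.5862,0.2748,0.12],77)
```

```text
tool delta [-0.3904 -0.1905  0.1107] rotz 0.31547928559533034 (translate first)
```

Scaled: -0.0325 m / 0.2 = -0.1625, -0.016 m / 0.2 = -0.08.

Call:
jog_arm:
  plan: "-0.1625 -0.08 0.04 0 0 0 0.04\n-0.1625 -0.08 0.04 0 0 0 0.04\n-0.1625 -0.08 0.04 0 0 0 0.04\n-0.1625 -0.08 0.04 0 0 0 0.04\n-0.1625 -0.08 0.04 0 0 0 0.04"

```text
clock: 0.68
tcp_pos: [0.3886, 0.431, 0.1904]
tcp_rot: [-180.0, -0.0, 167.1]
force: [0.3, 0.6, -0.1]
finger_gap: 0.04
finger_force: 0.0
```

Call:
jog_arm:
  plan: "-0.1625 -0.08 0.04 0 0 0 0.04\n-0.1625 -0.08 0.04 0 0 0 0.04\n-0.1625 -0.08 0.04 0 0 0 0.04\n-0.1625 -0.08 0.04 0 0 0 0.04\n-0.1625 -0.08 0.04 0 0 0 0.04"

```text
clock: 1.1
tcp_pos: [0.5292, 0.3165, 0.1503]
tcp_rot: [-180.0, -0.0, 167.1]
force: [0.1, 0.9, -0.4]
finger_gap: 0.0401
finger_force: 0.0
```

Call:
jog_arm:
  plan: "-0.1625 -0.08 0.04 0 0 0 0.04\n-0.15 -0.07 0.04 0 0 0 0.04\n0 0 0 0 0 0 0.04\n0 0 0 0 0 0 0.04"

```text
clock: 1.43
tcp_pos: [0.5828, 0.273, 0.1332]
tcp_rot: [-179.9, -0.2, 166.9]
force: [-0.6, 0.7, -0.1]
finger_gap: 0.0399
finger_force: 0.0
```

Run:
```python
from h import *
go([0.5862,0.2748,0.12],77)
snap('wrist','w1'); s=state(); print(px2w('w1',280,210,.057))
```

```text
tool delta [-0.0029  0.0026  0.0132] rotz -0.11852558176570938 (translate first)
{'clock': np.float64(1.4833), 'tcp_pos': array([0.5822, 0.2743, 0.1342]), 'tcp_rot': array([-1.799564e+02, -1.132000e-01,  1.669862e+02]), 'force': array([-0.5267, -0.0356,  0.444 ]), 'finger_gap': np.float64(0.04), 'joint_pos': array([ 2.21806e+01,  1.21564e+01,  7.27085e+01,  2.97000e-02,
        9.52528e+01, -5.48029e+01])}
[0.57713444 0.27433501 0.057     ]
```

View pics/w1.png

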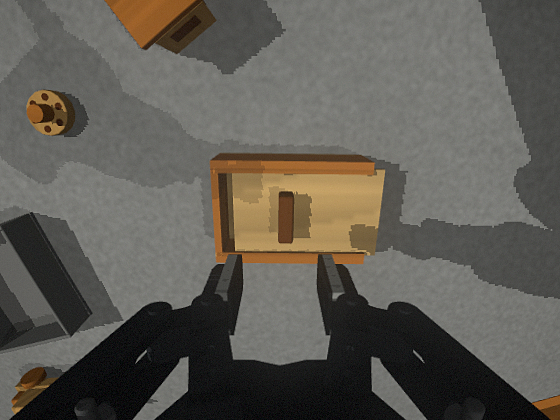

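The wrist view shows the bar top near (286,216), its closed axis parallel to the image columns and the fingers straddling along the slide direction. I'll cross-check the position.

Run:
```python
from h import *
t=px2w('w1',285,193,.057);b=px2w('w1',285.5,242,.057)
print('bar',t,b,(t+b)/2)
print('hub',px2w('w1',38,114,.026))
p=(px2w('w1',278,217,.057)+px2w('w1',293,217,.057))/2; print(p); go([0.586,0.2745,0.044],77)
```

```text
bar [0.56462708 0.28115669 0.057     ] [0.60476739 0.27248374 0.057     ] [0.58469724 0.27682021 0.057     ]
hub [0.45808869 0.09241719 0.026     ]
[0.58376437 0.2772247  0.057     ]
tool delta [-0.0038  0.0011  0.0902] rotz -0.013702813689874915 (translate first)
```

Scaled: 0.03 m / 0.2 = 0.15, -0.003 m / 0.2 = -0.015.

Call:
jog_arm:
  plan: "-0.015 0.01 0.15 0 0 0 0.04\n0 0 0.15 0 0 0 0.04\n0 0 0.11 0 0 0 0.04\n0 0 0.04 0 0 0 0.04\n0 0 0 0 0 0 0.04"

```text
clock: 1.9
tcp_pos: [0.5834, 0.2766, 0.0427]
tcp_rot: [-179.9, -0.2, 167.2]
force: [-0.5, 0.3, -0.1]
finger_gap: 0.0401
finger_force: 0.0
```

Call:
jog_arm:
  plan: "0 0 0 0 0 0 0.0\n0 0 0 0 0 0 0.0\n0 0 0 0 0 0 0.0\n0 0 0 0 0 0 0.0"
  grip_n: 60

```text
clock: 2.23
tcp_pos: [0.5868, 0.2769, 0.0484]
tcp_rot: [179.8, 0.2, 167.1]
force: [-2.4, 1.4, 6.5]
finger_gap: 0.0098
finger_force: 60.3
```

Scaled: 0.02 m / 0.2 = 0.1, 0.015 m / 0.2 = 0.075.

Call:
jog_arm:
  plan: "0 0.075 -0.015 0 0 0 0\n0 0.1 0 0 0 0 0\n0 0.1 0 0 0 0 0\n0 0.1 0 0 0 0 0"

```text
clock: 2.57
tcp_pos: [0.6041, 0.348, 0.0485]
tcp_rot: [-179.9, 0.2, 166.9]
force: [4.0, -4.0, -1.4]
finger_gap: 0.0095
finger_force: 59.9
```

Call:
jog_arm:
  plan: "0 0.1 0 0 0 0 0\n0 0.075 0 0 0 0 0\n0 0.03 0 0 0 0 0\n0 0 0 0 0 0 0"

```text
clock: 2.9
tcp_pos: [0.6128, 0.3836, 0.0485]
tcp_rot: [-179.3, 0.1, 166.9]
force: [-2.8, -18.1, 3.7]
finger_gap: 0.0099
finger_force: 60.9
```

Run:
```python
from h import *
snap('top','t1',(40,170,240,320),4)
```

```text
(no output)
```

View pics/t1.png

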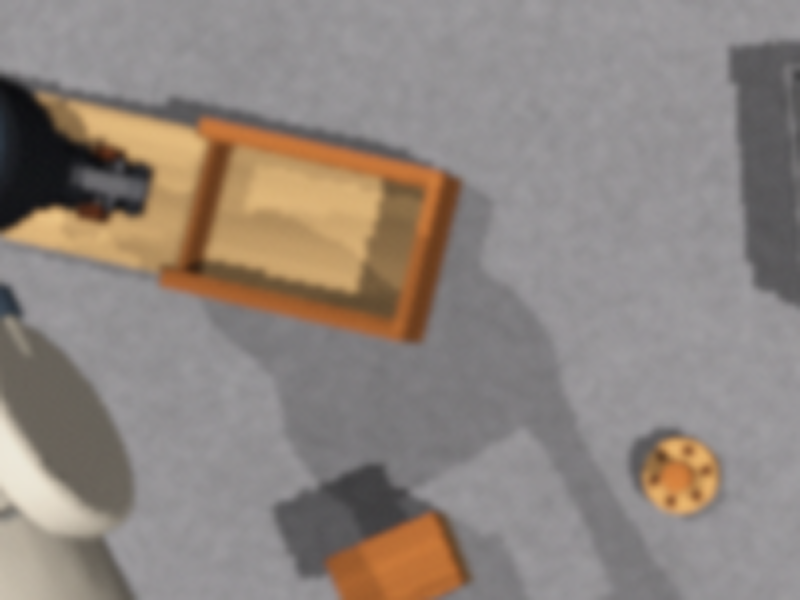

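The top view shows the box inside fully clear, with the −18 N marking the stop. I'll release, and measure the open box.

Scaled: -0.03 m / 0.2 = -0.15, -0.001 m / 0.2 = -0.005.

Call:
jog_arm:
  plan: "0 -0.005 0 0 0 0 0.04\n0 0 0 0 0 0 0.04\n0 0 0 0 0 0 0.04\n0 0 -0.15 0 0 0 0.04\n0 0 -0.15 0 0 0 0.04"

```text
clock: 3.37
tcp_pos: [0.6101, 0.3879, 0.1059]
tcp_rot: [-179.8, -0.2, 167.1]
force: [-0.1, -0.1, -0.6]
finger_gap: 0.0399
finger_force: 0.0
```

Run:
```python
from h import *
a=lambda x,y,z:px2w('t1',40+(x+.5)/4-.5,170+(y+.5)/4-.5,z)[:2]
P=np.array([a(*p,.043) for p in [(203,118),(446,168),(408,338),(163,280)]])
e=np.roll(P,-1,0)-P
print(P.mean(0),np.linalg.norm(e,axis=1),np.degrees(np.arctan2(e[:,1],e[:,0])))
print(a(679,476,.026))
state(); go([.457,.090,.10],77)
```

```text
[0.58848785 0.2791086 ] [0.13004361 0.08952074 0.13116346 0.08608324] [-102.62620981  167.63251894   75.87127964  -13.07249423]
[0.45627784 0.08849826]
{'clock': np.float64(3.3667), 'tcp_pos': array([0.6101, 0.3879, 0.1059]), 'tcp_rot': array([-179.8075,   -0.2458,  167.0934]), 'force': array([-0.0842, -0.0516, -0.5652]), 'finger_gap': np.float64(0.0399), 'joint_pos': array([ 2.97412e+01,  2.52791e+01,  5.96832e+01,  2.50000e-02,
        9.53489e+01, -4.73503e+01])}
tool delta [ 0.0826 -0.3245  0.0074] rotz 0.09426433386205701 (translate first)
```

Scaled: -0.036 m / 0.2 = -0.18, 0.0092 m / 0.2 = 0.046.

Call:
jog_arm:
  plan: "0.046 -0.18 0 0 0 0 0.04\n0.046 -0.18 0 0 0 0 0.04\n0.046 -0.18 0 0 0 0 0.04\n0.046 -0.18 0 0 0 0 0.04\n0.046 -0.18 0 0 0 0 0.04"

```text
clock: 3.78
tcp_pos: [0.5255, 0.2223, 0.1088]
tcp_rot: [179.9, 0.1, 167.1]
force: [1.1, -1.0, -0.3]
finger_gap: 0.0403
finger_force: 0.0
```

Call:
jog_arm:
  plan: "0.046 -0.18 0 0 0 0 0.04\n0.046 -0.18 0 0 0 0 0.04\n0.046 -0.18 0 0 0 0 0.04\n0.045 -0.18 0 0 0 0 0.04\n0 0 0 0 0 0 0.04"

```text
clock: 4.2
tcp_pos: [0.4566, 0.087, 0.1089]
tcp_rot: [-179.9, 0.1, 166.9]
force: [-0.5, 0.5, -0.6]
finger_gap: 0.0397
finger_force: 0.0
```

Run:
```python
from h import *
go([.457,.090,.018],77)
snap('wrist','w2');
```

```text
tool delta [0.0004 0.0032 0.0909] rotz -0.11653343442257835 (translate first)
```

View pics/w2.png

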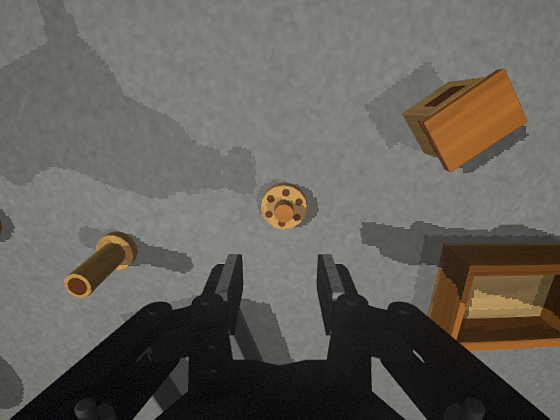

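The hub top is at (284,213), almost on the finger midline. Also visible are the stack top at (78,285), its foot at (116,248), and the cab.

Run:
```python
from h import *
print('hub',px2w('w2',284,213,.026),px2w('w2',284,206,.012)); print('stack',px2w('w2',78,285,.065),px2w('w2',116,249,.01))
P=np.array([px2w('w2',*p,.056) for p in [(424,123),(504,69),(527,121),(449,171)]]); print('cab',P.mean(0))
```

```text
hub [0.45664728 0.09027652 0.026     ] [0.45545137 0.09072715 0.012     ]
stack [ 0.46426148 -0.07162406  0.065     ] [ 0.46182999 -0.06910225  0.01      ]
cab [0.41288113 0.22861599 0.056     ]
```

Call:
jog_arm:
  plan: "0 0.01 0.15 0 0 0 0.04\n0 0 0.15 0 0 0 0.04\n0 0 0.11 0 0 0 0.04\n0 0 0.04 0 0 0 0.04\n0 0 0 0 0 0 0.04"

```text
clock: 4.67
tcp_pos: [0.4577, 0.0935, 0.0163]
tcp_rot: [-179.9, -0.2, 167.1]
force: [-1.4, -0.7, 0.7]
finger_gap: 0.0396
finger_force: 0.0
```

Call:
jog_arm:
  plan: "0 0 0 0 0 0 0.0\n0 0 0 0 0 0 0.0\n0 0 0 0 0 0 0.0\n0 0 0 0 0 0 0.0"
  grip_n: 40

```text
clock: 5.0
tcp_pos: [0.4604, 0.0932, 0.0205]
tcp_rot: [179.9, 0.2, 167.1]
force: [-0.2, 1.0, 5.7]
finger_gap: 0.0126
finger_force: 39.2
```

Scaled: -0.04 m / 0.2 = -0.2, -0.03 m / 0.2 = -0.15.

Call:
jog_arm:
  plan: "0 0 -0.15 0 0 0 0\n0 0 -0.2 0 0 0 0\n0 0 -0.15 0 0 0 0\n0 0 0 0 0 0 0"

```text
clock: 5.33
tcp_pos: [0.4624, 0.0932, 0.1269]
tcp_rot: [179.7, 0.7, 167.1]
force: [1.6, -0.6, 0.1]
finger_gap: 0.0128
finger_force: 39.0
```

Run:
```python
from h import *
snap('wrist','w3',(170,120,400,320),3); state()
go([.582,.2547,.12],77)
```

```text
{'clock': np.float64(5.3833), 'tcp_pos': array([0.4614, 0.0931, 0.1236]), 'tcp_rot': array([179.8153,   0.5066, 167.0545]), 'force': array([ 0.083 ,  0.423 , -0.5558]), 'finger_gap': np.float64(0.0129), 'joint_pos': array([ 7.261800e+00, -1.527140e+01,  1.007308e+02, -1.700000e-03,
        9.400140e+01, -6.979370e+01])}
tool delta [-0.0813  0.1845  0.0049] rotz 0.056135691929469544 (translate first)
```

View pics/w3.png

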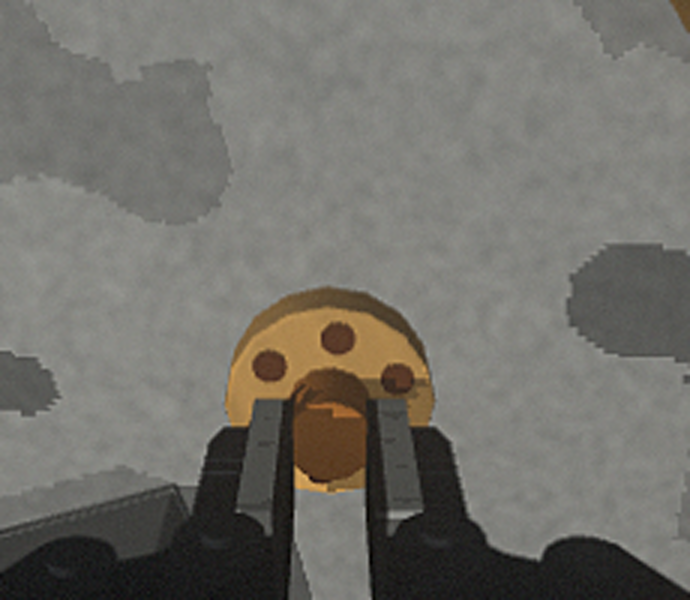

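The wheel hangs level, held by its hub about 4 mm toward the pad edge. On to the box.

Call:
jog_arm:
  plan: "-0.071 0.154 0 0 0 0 0\n-0.071 0.154 0 0 0 0 0\n-0.071 0.154 0 0 0 0 0\n-0.071 0.154 0 0 0 0 0\n-0.071 0.154 0 0 0 0 0"

```text
clock: 5.8
tcp_pos: [0.5631, 0.2281, 0.1171]
tcp_rot: [-180.0, -0.1, 167.1]
force: [0.5, 0.2, -0.2]
finger_gap: 0.0129
finger_force: 39.1
```

Call:
jog_arm:
  plan: "-0.071 0.154 0 0 0 0 0\n0 0 0 0 0 0 0\n0 0 0 0 0 0 0"

```text
clock: 6.05
tcp_pos: [0.583, 0.2548, 0.1153]
tcp_rot: [-179.9, -0.2, 167.2]
force: [-0.1, -0.8, -0.1]
finger_gap: 0.013
finger_force: 39.1
```

Run:
```python
from h import *
go([.586,.2547,.028],77);snap('wrist','w4')
```

```text
tool delta [-0.0032  0.0008  0.0872] rotz 0.15917195857180388 (translate first)
```

View pics/w4.png

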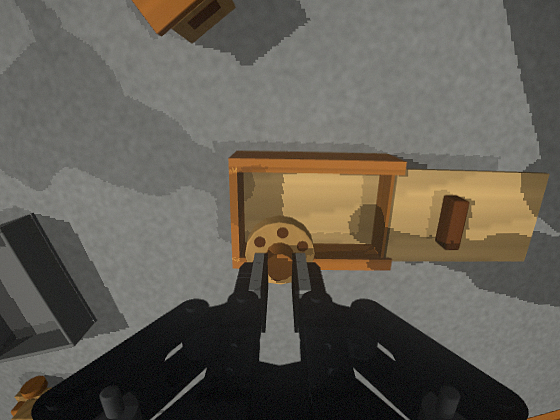

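The held wheel is at column 280 over the open box, on the end away from the drawn-out lid. Descending.

Scaled: 0.025 m / 0.2 = 0.125, 0.02 m / 0.2 = 0.1.

Call:
jog_arm:
  plan: "-0.015 0 0.125 0 0 0 0\n0 0 0.125 0 0 0 0\n0 0 0.1 0 0 0 0\n0 0 0 0 0 0 0"

```text
clock: 6.43
tcp_pos: [0.5831, 0.2509, 0.043]
tcp_rot: [-179.7, -0.4, 167.0]
force: [-1.8, -1.0, -1.5]
finger_gap: 0.0127
finger_force: 39.1
```

Call:
jog_arm:
  plan: "0 0 0.06 0 0 0 0\n0 0 0 0 0 0 0\n0 0 0 0 0 0 0"

```text
clock: 6.68
tcp_pos: [0.5865, 0.2529, 0.0374]
tcp_rot: [180.0, 0.1, 167.0]
force: [0.3, 0.3, 0.6]
finger_gap: 0.0127
finger_force: 39.1
```

Scaled: 0.006 m / 0.2 = 0.03, 0.003 m / 0.2 = 0.015.

Call:
jog_arm:
  plan: "0 0 0.03 0 0 0 0\n0 0 0.015 0 0 0 0\n0 0 0 0 0 0 0"

```text
clock: 6.93
tcp_pos: [0.5862, 0.2531, 0.027]
tcp_rot: [-180.0, -0.0, 167.1]
force: [0.3, -0.0, -0.6]
finger_gap: 0.0128
finger_force: 39.1
```

Run:
```python
from h import *
for i in range(1): state()
```

```text
{'clock': np.float64(6.9333), 'tcp_pos': array([0.5862, 0.2531, 0.027 ]), 'tcp_rot': array([-1.799928e+02, -8.600000e-03,  1.670636e+02]), 'force': array([ 0.2706, -0.0063, -0.5835]), 'finger_gap': np.float64(0.0128), 'joint_pos': array([ 2.03020e+01,  1.41671e+01,  8.14112e+01, -1.30000e-03,
        8.44329e+01, -5.67614e+01])}
```

Almost on the floor (expected about 0.0255). Release and lift.

Scaled: -0.04 m / 0.2 = -0.2, -0.03 m / 0.2 = -0.15.

Call:
jog_arm:
  plan: "0 0 0.005 0 0 0 0.026\n0 0 0 0 0 0 0.026\n0 0 0 0 0 0 0.026\n0 0 -0.15 0 0 0 0.026\n0 0 -0.2 0 0 0 0.026"

```text
clock: 7.35
tcp_pos: [0.5836, 0.2522, 0.0917]
tcp_rot: [-179.7, -0.5, 167.1]
force: [0.5, 0.4, 1.1]
finger_gap: 0.026
finger_force: 0.0
```

Call:
jog_arm:
  plan: "0 0 -0.1 0 0 0 0.04\n0 0 0 0 0 0 0.04\n0 0 0 0 0 0 0.04"

```text
clock: 7.6
tcp_pos: [0.5874, 0.2536, 0.1188]
tcp_rot: [179.9, 0.2, 167.1]
force: [-0.1, 0.1, -0.4]
finger_gap: 0.0401
finger_force: 0.0
```

```bash
python3 - <<'E'
from h import *
state();go([.4075,-.1975,.11],77);snap('top','t2',(60,180,220,300),4)
E
```

```text
{'clock': np.float64(7.6), 'tcp_pos': array([0.5874, 0.2536, 0.1188]), 'tcp_rot': array([179.8571,   0.2204, 167.0648]), 'force': array([-0.129 ,  0.1279, -0.4189]), 'finger_gap': np.float64(0.0401), 'joint_pos': array([ 2.03037e+01,  1.14443e+01,  7.50788e+01, -1.30000e-03,
        9.32142e+01, -5.67615e+01])}
tool delta [ 0.0744 -0.4799  0.0074] rotz 0.0653174267185932 (translate first)
```

View pics/t2.png

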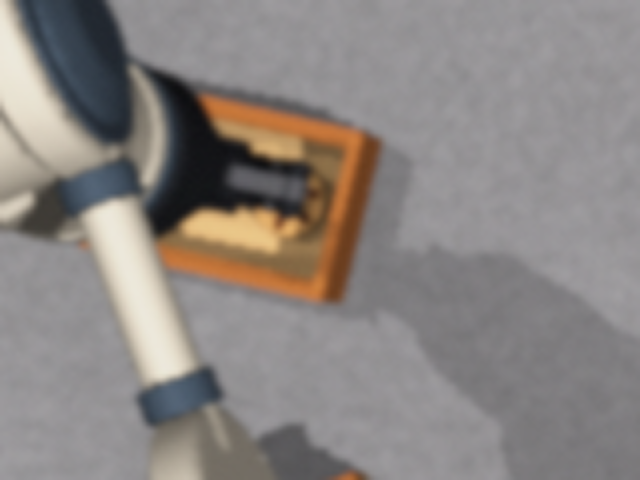

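The first wheel is in the box near the closed end. Next is wheel_b.

Scaled: -0.04 m / 0.2 = -0.2, 0.0063 m / 0.2 = 0.0315.

Call:
jog_arm:
  plan: "0.0315 -0.2 0 0 0 0 0.04\n0.0315 -0.2 0 0 0 0 0.04\n0.0315 -0.2 0 0 0 0 0.04\n0.0315 -0.2 0 0 0 0 0.04\n0.0315 -0.2 0 0 0 0 0.04"

```text
clock: 8.07
tcp_pos: [0.5087, 0.0638, 0.1137]
tcp_rot: [-179.9, -0.2, 167.1]
force: [1.5, -0.5, 0.4]
finger_gap: 0.04
finger_force: 0.0
```

Call:
jog_arm:
  plan: "0.0315 -0.2 0 0 0 0 0.04\n0.0315 -0.2 0 0 0 0 0.04\n0.0315 -0.2 0 0 0 0 0.04\n0.0315 -0.2 0 0 0 0 0.04\n0.0315 -0.2 0 0 0 0 0.04"

```text
clock: 8.48
tcp_pos: [0.4333, -0.1237, 0.1141]
tcp_rot: [180.0, -0.2, 167.1]
force: [1.0, -1.4, -0.2]
finger_gap: 0.0402
finger_force: 0.0
```

Call:
jog_arm:
  plan: "0.0315 -0.2 0 0 0 0 0.04\n0.0315 -0.2 0 0 0 0 0.04\n0 0 0 0 0 0 0.04\n0 0 0 0 0 0 0.04\n0 0 0 0 0 0 0.04"

```text
clock: 8.9
tcp_pos: [0.4046, -0.1972, 0.1148]
tcp_rot: [179.9, -0.1, 167.0]
force: [-0.1, 1.4, 0.1]
finger_gap: 0.0402
finger_force: 0.0
```

Run:
```python
from h import *
go([.4075,-.1975,.018],77)
d=snap('wrist','w5')
hsv=cv2.cvtColor(d['frame'],cv2.COLOR_RGB2HSV); m=(hsv[...,1]>110)&(hsv[...,2]>60); m[300:]=0
n,l,s,c=cv2.connectedComponentsWithStats(m.astype(np.uint8))
for i in range(1,n):
    if s[i,4]>150: print(s[i],c[i], px2w('w5',*c[i],.014))
```

```text
tool delta [-0.0031  0.0002  0.0968] rotz 0.00800647237957719 (translate first)
[ 257  186   45   45 1512] [278.69246032 208.38359788] [ 0.40555432 -0.19819639  0.014     ]
[ 406  216   68   63 1322] [436.90695915 242.81164902] [ 0.47068739 -0.06429712  0.014     ]
```

Scaled: 0.03 m / 0.2 = 0.15, 0.025 m / 0.2 = 0.125.

Call:
jog_arm:
  plan: "0 0 0.15 0 0 0 0.04\n0 0 0.15 0 0 0 0.04\n0 0 0.125 0 0 0 0.04\n0 0 0.045 0 0 0 0.04\n0 0 0 0 0 0 0.04"

```text
clock: 9.37
tcp_pos: [0.4039, -0.1954, 0.0192]
tcp_rot: [179.9, -0.3, 167.2]
force: [0.2, 0.2, 0.5]
finger_gap: 0.0401
finger_force: 0.0
```

Call:
jog_arm:
  plan: "0 0 0 0 0 0 0.04\n0 0 0 0 0 0 0.04"

```text
clock: 9.53
tcp_pos: [0.4064, -0.1978, 0.0242]
tcp_rot: [-180.0, 0.2, 167.1]
force: [0.1, 0.5, -0.2]
finger_gap: 0.04
finger_force: 0.0
```

Scaled: 0.006 m / 0.2 = 0.03.

Call:
jog_arm:
  plan: "0 0 0.03 0 0 0 0.04\n0 0 0 0 0 0 0.04\n0 0 0 0 0 0 0.04\n0 0 0 0 0 0 0.04"

```text
clock: 9.87
tcp_pos: [0.4053, -0.1979, 0.0167]
tcp_rot: [-180.0, 0.0, 167.1]
force: [-0.4, -0.2, -0.5]
finger_gap: 0.04
finger_force: 0.0
```

Call:
jog_arm:
  plan: "0 0 0 0 0 0 0.0\n0 0 0 0 0 0 0.0\n0 0 0 0 0 0 0.0\n0 0 0 0 0 0 0.0\n0 0 0 0 0 0 0"
  grip_n: 40

```text
clock: 10.28
tcp_pos: [0.4053, -0.198, 0.0167]
tcp_rot: [-180.0, 0.0, 167.1]
force: [0.0, -1.2, 2.5]
finger_gap: 0.0133
finger_force: 39.0
```

Scaled: -0.04 m / 0.2 = -0.2, -0.03 m / 0.2 = -0.15.

Call:
jog_arm:
  plan: "0 0 -0.15 0 0 0 0\n0 0 -0.2 0 0 0 0\n0 0 -0.15 0 0 0 0\n0 0 0 0 0 0 0\n0 0 0 0 0 0 0"

```text
clock: 10.7
tcp_pos: [0.4062, -0.1983, 0.1185]
tcp_rot: [-179.9, 0.2, 167.1]
force: [-0.8, 0.7, -0.0]
finger_gap: 0.0133
finger_force: 39.0
```

Run:
```python
from h import *
state(); go([.592,.305,.12],77)
```

```text
{'clock': np.float64(10.7), 'tcp_pos': array([ 0.4062, -0.1983,  0.1185]), 'tcp_rot': array([-179.9266,    0.2434,  167.0621]), 'force': array([-0.7822,  0.6883, -0.05  ]), 'finger_gap': np.float64(0.0133), 'joint_pos': array([-3.034480e+01, -1.801160e+01,  1.034679e+02,  2.800000e-03,
        9.428950e+01, -1.074065e+02])}
tool delta [-0.0684  0.5322 -0.0019] rotz 0.06181402423818838 (translate first)
```

Scaled: 0.038 m / 0.2 = 0.19, -0.005 m / 0.2 = -0.025.

Call:
jog_arm:
  plan: "-0.025 0.19 0 0 0 0 0\n-0.025 0.19 0 0 0 0 0\n-0.025 0.19 0 0 0 0 0\n-0.025 0.19 0 0 0 0 0\n-0.025 0.19 0 0 0 0 0"

```text
clock: 11.12
tcp_pos: [0.4714, -0.0164, 0.1142]
tcp_rot: [-180.0, -0.2, 167.0]
force: [1.0, -0.6, 0.0]
finger_gap: 0.0134
finger_force: 39.1
```

Call:
jog_arm:
  plan: "-0.025 0.19 0 0 0 0 0\n-0.025 0.19 0 0 0 0 0\n-0.025 0.19 0 0 0 0 0\n-0.025 0.19 0 0 0 0 0\n-0.025 0.19 0 0 0 0 0"

```text
clock: 11.53
tcp_pos: [0.5383, 0.1632, 0.1139]
tcp_rot: [-179.9, -0.2, 167.1]
force: [0.0, -0.4, 0.4]
finger_gap: 0.0133
finger_force: 39.1
```

Call:
jog_arm:
  plan: "-0.025 0.19 0 0 0 0 0\n-0.025 0.19 0 0 0 0 0\n-0.025 0.19 0 0 0 0 0\n-0.02 0.19 0 0 0 0 0\n0 0 0 0 0 0 0"

```text
clock: 11.95
tcp_pos: [0.5905, 0.311, 0.1107]
tcp_rot: [-179.9, -0.3, 167.3]
force: [0.4, 0.2, -0.9]
finger_gap: 0.0136
finger_force: 39.1
```

Call:
jog_arm:
  plan: "0 0 0 0 0 0 0\n0 0 0 0 0 0 0\n0 0 0 0 0 0 0"

```text
clock: 12.2
tcp_pos: [0.5911, 0.304, 0.1156]
tcp_rot: [-179.9, -0.0, 167.0]
force: [0.2, 0.5, 0.3]
finger_gap: 0.0136
finger_force: 39.1
```

Run:
```python
from h import *
state(); go([.592,.305,.022],77)
```

```text
{'clock': np.float64(12.2), 'tcp_pos': array([0.5911, 0.304 , 0.1156]), 'tcp_rot': array([-1.799332e+02, -4.940000e-02,  1.670047e+02]), 'force': array([0.1931, 0.5255, 0.3355]), 'finger_gap': np.float64(0.0136), 'joint_pos': array([ 2.42987e+01,  1.56728e+01,  7.05291e+01, -2.32000e-02,
        9.38779e+01, -5.27076e+01])}
tool delta [-0.0007  0.0012  0.0936] rotz 0.00471007869653306 (translate first)
```

Scaled: 0.03 m / 0.2 = 0.15, 0.02 m / 0.2 = 0.1.

Call:
jog_arm:
  plan: "0 0 0.15 0 0 0 0\n0 0 0.15 0 0 0 0\n0 0 0.1 0 0 0 0\n0 0 0 0 0 0 0\n0 0 0 0 0 0 0"

```text
clock: 12.62
tcp_pos: [0.5907, 0.3037, 0.0356]
tcp_rot: [-179.9, -0.1, 167.0]
force: [-0.3, 0.1, 0.5]
finger_gap: 0.0138
finger_force: 39.1
```

Call:
jog_arm:
  plan: "0 0 0.03 0 0 0 0\n0 0 0.015 0 0 0 0\n0 0 0 0 0 0 0\n0 0 0 0 0 0 0"

```text
clock: 12.95
tcp_pos: [0.5919, 0.3054, 0.0284]
tcp_rot: [179.9, 0.1, 167.1]
force: [0.3, -0.5, -1.1]
finger_gap: 0.0138
finger_force: 39.1
```

Scaled: 0.005 m / 0.2 = 0.025.

Call:
jog_arm:
  plan: "0 0 0.025 0 0 0 0\n0 0 0 0 0 0 0\n0 0 0 0 0 0 0\n0 0 0 0 0 0 0"

```text
clock: 13.28
tcp_pos: [0.5914, 0.3053, 0.0222]
tcp_rot: [-180.0, -0.0, 167.1]
force: [-0.1, 0.4, -0.1]
finger_gap: 0.0135
finger_force: 39.1
```

Call:
jog_arm:
  plan: "0 0 0 0 0 0 0.026\n0 0 0 0 0 0 0.026\n0 0 0 0 0 0 0.026\n0 0 -0.15 0 0 0 0.026\n0 0 -0.2 0 0 0 0.026"

```text
clock: 13.7
tcp_pos: [0.5888, 0.3041, 0.0873]
tcp_rot: [-179.6, -0.5, 167.1]
force: [1.1, 0.2, 0.1]
finger_gap: 0.0258
finger_force: 0.0
```

Call:
jog_arm:
  plan: "0 0 -0.15 0 0 0 0.04\n0 0 -0.1 0 0 0 0.04\n0 0 0 0 0 0 0.04\n0 0 0 0 0 0 0.04"

```text
clock: 14.03
tcp_pos: [0.5923, 0.3057, 0.1445]
tcp_rot: [179.9, 0.2, 167.1]
force: [-0.8, 0.4, 0.1]
finger_gap: 0.0399
finger_force: 0.0
```

Run:
```python
from h import *
go([.463,-.0705,.14],77)
```

```text
tool delta [ 0.0418 -0.3956  0.0034] rotz 0.06163517998028567 (translate first)
```

Scaled: -0.0396 m / 0.2 = -0.198, 0.0042 m / 0.2 = 0.021.

Call:
jog_arm:
  plan: "0.021 -0.198 0 0 0 0 0.04\n0.021 -0.198 0 0 0 0 0.04\n0.021 -0.198 0 0 0 0 0.04\n0.021 -0.198 0 0 0 0 0.04\n0.021 -0.198 0 0 0 0 0.04"

```text
clock: 14.45
tcp_pos: [0.5248, 0.1154, 0.1396]
tcp_rot: [-179.9, -0.2, 167.1]
force: [0.5, -0.5, 1.3]
finger_gap: 0.0403
finger_force: 0.0
```

Call:
jog_arm:
  plan: "0.021 -0.198 0 0 0 0 0.04\n0.021 -0.198 0 0 0 0 0.04\n0.021 -0.198 0 0 0 0 0.04\n0.021 -0.198 0 0 0 0 0.04\n0.021 -0.198 0 0 0 0 0.04"

```text
clock: 14.87
tcp_pos: [0.46, -0.0726, 0.1401]
tcp_rot: [-180.0, -0.2, 167.1]
force: [0.4, -0.5, 0.5]
finger_gap: 0.0403
finger_force: 0.0
```

Call:
jog_arm:
  plan: "0 0 0 0 0 0 0.04\n0 0 0 0 0 0 0.04\n0 0 0 0 0 0 0.04"

```text
clock: 15.12
tcp_pos: [0.4614, -0.0709, 0.1409]
tcp_rot: [180.0, -0.1, 167.0]
force: [-0.4, -0.5, 0.2]
finger_gap: 0.04
finger_force: 0.0
```

Run:
```python
from h import *
snap('top','t3',(60,180,260,320),4)
go([.463,-.0705,.04],77)
```

```text
tool delta [-1.500e-03  1.000e-04  1.011e-01] rotz 0.10321224514289895 (translate first)
```

View pics/t3.png

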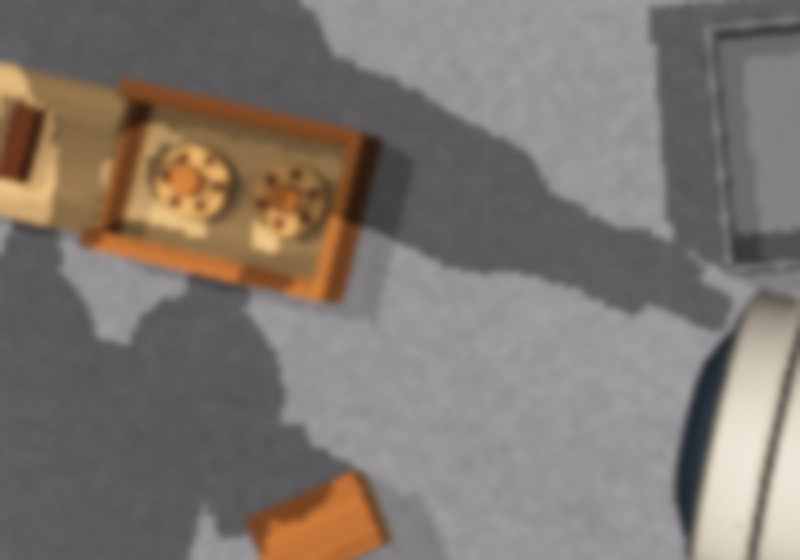

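Both wheels lie flat in the box at crop (190,180) and (290,200). Next is the stack, and I'll check the lid travel with the bar at crop (20,142).

Run:
```python
from h import *
p=px2w('t3',60+20.5/4-.5,180+142.5/4-.5,.057); print(p, np.linalg.norm(p[:2]-[.588-.0034,.280-.0146]))
```

```text
[0.61169506 0.38034821 0.057     ] 0.11809840458922828
```

Call:
jog_arm:
  plan: "-0.005 0 0.15 0 0 0 0.04\n0 0 0.15 0 0 0 0.04\n0 0 0.15 0 0 0 0.04\n0 0 0.05 0 0 0 0.04\n0 0 0 0 0 0 0.04"

```text
clock: 15.58
tcp_pos: [0.4608, -0.0696, 0.0386]
tcp_rot: [180.0, -0.4, 167.2]
force: [-0.5, -0.6, -0.4]
finger_gap: 0.0401
finger_force: 0.0
```

Call:
jog_arm:
  plan: "0 0 0.015 0 0 0 0.04\n0 0 0 0 0 0 0.04\n0 0 0 0 0 0 0.0\n0 0 0 0 0 0 0\n0 0 0 0 0 0 0"
  grip_n: 40

```text
clock: 16.0
tcp_pos: [0.4641, -0.0717, 0.0414]
tcp_rot: [180.0, 0.2, 167.1]
force: [-0.1, 0.3, 4.8]
finger_gap: 0.0208
finger_force: 39.4
```

Call:
jog_arm:
  plan: "0 0 0 0 0 0 0\n0 0 0 0 0 0 0"

```text
clock: 16.17
tcp_pos: [0.4641, -0.0717, 0.0414]
tcp_rot: [180.0, 0.2, 167.1]
force: [0.1, 0.4, 6.0]
finger_gap: 0.0207
finger_force: 39.5
```

Scaled: -0.03 m / 0.2 = -0.15, -0.02 m / 0.2 = -0.1.

Call:
jog_arm:
  plan: "0 0 -0.15 0 0 0 0\n0 0 -0.15 0 0 0 0\n0 0 -0.1 0 0 0 0\n0 0 0 0 0 0 0\n0 0 0 0 0 0 0"

```text
clock: 16.58
tcp_pos: [0.4636, -0.0718, 0.1209]
tcp_rot: [-180.0, 0.2, 167.0]
force: [-0.0, -0.0, -1.5]
finger_gap: 0.0206
finger_force: 39.2
```

Run:
```python
from h import *
go([.5775,-.363,.12],77)
```

```text
tool delta [-0.1762 -0.2583  0.0015] rotz 0.049237915447477576 (translate first)
```

Scaled: -0.0287 m / 0.2 = -0.1435, -0.0196 m / 0.2 = -0.098.

Call:
jog_arm:
  plan: "-0.098 -0.1435 0 0 0 0 0\n-0.098 -0.1435 0 0 0 0 0\n-0.098 -0.1435 0 0 0 0 0\n-0.098 -0.1435 0 0 0 0 0\n-0.098 -0.1435 0 0 0 0 0"

```text
clock: 17.0
tcp_pos: [0.5258, -0.2345, 0.1171]
tcp_rot: [180.0, -0.2, 167.1]
force: [0.9, 0.3, -0.4]
finger_gap: 0.0207
finger_force: 39.3
```

Call:
jog_arm:
  plan: "-0.098 -0.1435 0 0 0 0 0\n-0.098 -0.1435 0 0 0 0 0\n-0.098 -0.1435 0 0 0 0 0\n-0.098 -0.1435 0 0 0 0 0\n0 0 0 0 0 0 0"

```text
clock: 17.42
tcp_pos: [0.5761, -0.3677, 0.1134]
tcp_rot: [180.0, -0.3, 166.8]
force: [-0.1, 0.1, -1.6]
finger_gap: 0.0209
finger_force: 39.3
```

Call:
jog_arm:
  plan: "0 0 0 0 0 0 0\n0 0 0 0 0 0 0\n0 0 0.15 0 0 0 0\n0 0 0.15 0 0 0 0\n0 0 0 0 0 0 0"

```text
clock: 17.83
tcp_pos: [0.5739, -0.3592, 0.0521]
tcp_rot: [179.8, -0.6, 167.1]
force: [-0.8, 1.1, -3.7]
finger_gap: 0.0204
finger_force: 39.3
```

Call:
jog_arm:
  plan: "0 0 0 0 0 0 0\n0 0 0 0 0 0 0\n0 0 0 0 0 0 0"

```text
clock: 18.08
tcp_pos: [0.578, -0.3629, 0.0626]
tcp_rot: [-179.9, 0.2, 167.1]
force: [0.4, 0.0, 0.3]
finger_gap: 0.0208
finger_force: 39.3
```

Run:
```python
from h import *
go([.5775,-.363,.046],77)
```

```text
tool delta [ 0.0006 -0.0002  0.0166] rotz 0.0978396440401923 (translate first)
```

Scaled: 0.006 m / 0.2 = 0.03, 0.004 m / 0.2 = 0.02.

Call:
jog_arm:
  plan: "0 0 0.03 0 0 0 0\n0 0 0.03 0 0 0 0\n0 0 0.02 0 0 0 0\n0 0 0 0 0 0 0\n0 0 0 0 0 0 0"

```text
clock: 18.5
tcp_pos: [0.5772, -0.3636, 0.0443]
tcp_rot: [-179.9, 0.1, 167.0]
force: [0.3, -1.3, 3.1]
finger_gap: 0.0206
finger_force: 40.5
```

Call:
jog_arm:
  plan: "0 0 0.005 0 0 0 0\n0 0 0 0 0 0 0\n0 0 0 0 0 0 0"

```text
clock: 18.75
tcp_pos: [0.5773, -0.3636, 0.0442]
tcp_rot: [-179.9, 0.1, 167.0]
force: [-2.0, -0.9, 7.1]
finger_gap: 0.0208
finger_force: 40.9
```

Contact at the expected height. I'll release, lift, and head for the cab with the closing line at 23°.

Scaled: -0.03 m / 0.2 = -0.15, -0.02 m / 0.2 = -0.1.

Call:
jog_arm:
  plan: "0 0 0 0 0 0 0.045\n0 0 0 0 0 0 0.045\n0 0 0 0 0 0 0.045\n0 0 -0.1 0 0 0 0.045\n0 0 -0.15 0 0 0 0.045"

```text
clock: 19.17
tcp_pos: [0.5748, -0.361, 0.087]
tcp_rot: [179.8, -0.5, 167.1]
force: [-0.4, -0.5, -0.2]
finger_gap: 0.0447
finger_force: 0.0
```

Call:
jog_arm:
  plan: "0 0 -0.15 0 0 0 0.06\n0 0 -0.1 0 0 0 0.07\n0 0 0 0 0 0 0.07\n0 0 0 0 0 0 0.07"

```text
clock: 19.5
tcp_pos: [0.5776, -0.363, 0.1438]
tcp_rot: [-179.9, 0.2, 167.1]
force: [-0.3, 0.3, 0.1]
finger_gap: 0.07
finger_force: 0.0
```

Run:
```python
from h import *
go([.4125,.228,.14],23); snap('top','t4',(380,170,480,280),5)
```

```text
tool delta [0.2932 0.539  0.0026] rotz 54.06777450940643 (translate first)
```

View pics/t4.png

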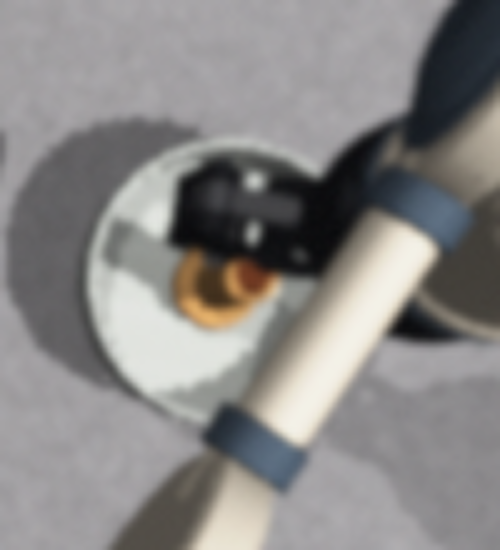

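The stack stands upright in the tin. Travelling to the cab.

Scaled: 0.0337 m / 0.2 = 0.1685, 0.0183 m / 0.2 = 0.0915.

Call:
jog_arm:
  plan: "0.0915 0.1685 0 0 0 0 0.07\n0.0915 0.1685 0 0 0 0 0.07\n0.0915 0.1685 0 0 0 0 0.07\n0.0915 0.1685 0 0 0 0 0.07\n0.0915 0.1685 0 0 0 0 0.07"

```text
clock: 19.97
tcp_pos: [0.5237, -0.1761, 0.1393]
tcp_rot: [179.9, -0.3, 167.0]
force: [0.2, 0.9, 0.3]
finger_gap: 0.07
finger_force: 0.0
```

Call:
jog_arm:
  plan: "0.0915 0.1685 0 0 0 0 0.07\n0.0915 0.1685 0 0 0 0 0.07\n0.0915 0.1685 0 0 0 0 0.07\n0.0915 0.1685 0 0 0 0 0.07\n0.0915 0.1685 0 0 0 0 0.07"

```text
clock: 20.38
tcp_pos: [0.4722, 0.0084, 0.1398]
tcp_rot: [-180.0, -0.2, 167.0]
force: [1.0, 0.8, 0.2]
finger_gap: 0.0698
finger_force: 0.0
```

Call:
jog_arm:
  plan: "0.0915 0.1685 0 0 0 0 0.07\n0.0915 0.1685 0 0 0 0 0.07\n0.0915 0.1685 0 0 0 0 0.07\n0.0915 0.1685 0 0 0 0 0.07\n0.0915 0.1685 0 0 0 0 0.07"

```text
clock: 20.8
tcp_pos: [0.4208, 0.1927, 0.14]
tcp_rot: [-179.9, -0.2, 167.1]
force: [-0.3, 0.0, 0.6]
finger_gap: 0.0698
finger_force: 0.0
```

Call:
jog_arm:
  plan: "0.0915 0.1685 0 0 0 0 0.07\n0 0 0 0 0 0.0378 0.07\n0 0 0 0 0 0.0378 0.07\n0 0 0 0 0 0.0378 0.07\n0 0 0 0 0 0.0378 0.07"

```text
clock: 21.22
tcp_pos: [0.4111, 0.2284, 0.1397]
tcp_rot: [-179.8, -0.1, 139.6]
force: [0.5, -0.5, 0.3]
finger_gap: 0.0698
finger_force: 0.0
```

Call:
jog_arm:
  plan: "0 0 0 0 0 0.0378 0.07\n0 0 0 0 0 0.0378 0.07\n0 0 0 0 0 0.0378 0.07\n0 0 0 0 0 0.0361 0.07\n0 0 0 0 0 0 0.07"

```text
clock: 21.63
tcp_pos: [0.4114, 0.228, 0.1399]
tcp_rot: [-179.8, 0.0, 112.7]
force: [-0.5, -0.0, -1.0]
finger_gap: 0.07
finger_force: 0.0
```

Run:
```python
from h import *
go([.4125,.228,.14],23); snap('wrist','w6')
```

```text
tool delta [-0.0004  0.001  -0.0001] rotz -0.2610441086303439 (translate first)
```

View pics/w6.png

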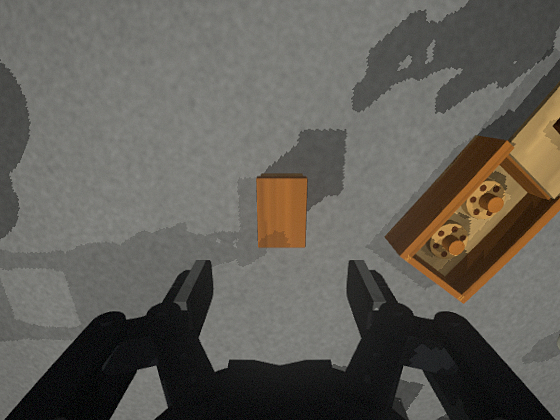

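The cab is square to the fingers and centred, with roof columns 257–307 and the finger midline near 280. Descending.

The manual's scale: shifts go in shares of 0.2 m and turns go in shares of pi rad. Converting my numbers, 0.03 m / 0.2 = 0.15, 0.02 m / 0.2 = 0.1.

Call:
jog_arm:
  plan: "0 0 0.15 0 0 0 0.07\n0 0 0.15 0 0 0 0.07\n0 0 0.15 0 0 0 0.07\n0 0 0.1 0 0 0 0.07\n0 0 0 0 0 0 0.07"

```text
clock: 22.1
tcp_pos: [0.4086, 0.2266, 0.0259]
tcp_rot: [-179.4, 0.0, 113.2]
force: [-0.3, -0.9, 0.5]
finger_gap: 0.0696
finger_force: 0.0
```

Call:
jog_arm:
  plan: "0 0 0 0 0 0 0.07\n0 0 0 0 0 0 0.07\n0 0 0 0 0 0 0.0\n0 0 0 0 0 0 0\n0 0 0 0 0 0 0"
  grip_n: 40

```text
clock: 22.52
tcp_pos: [0.4134, 0.2289, 0.0343]
tcp_rot: [179.8, -0.0, 113.0]
force: [0.8, -0.3, -0.5]
finger_gap: 0.039
finger_force: 41.6
```

Call:
jog_arm:
  plan: "0 0 0 0 0 0 0\n0 0 0 0 0 0 0\n0 0 0 0 0 0 0"

```text
clock: 22.77
tcp_pos: [0.4134, 0.2289, 0.0342]
tcp_rot: [179.8, -0.0, 113.0]
force: [-0.4, 0.2, 6.0]
finger_gap: 0.0391
finger_force: 42.4
```

Call:
jog_arm:
  plan: "0 0 -0.15 0 0 0 0\n0 0 -0.15 0 0 0 0\n0 0 -0.15 0 0 0 0\n0 0 0 0 0 0 0\n0 0 0 0 0 0 0"

```text
clock: 23.18
tcp_pos: [0.4134, 0.2289, 0.1247]
tcp_rot: [179.7, -0.0, 113.0]
force: [0.3, -0.9, -0.7]
finger_gap: 0.0398
finger_force: 41.7
```

```bash
python3 - <<'E'
from h import *
go([.6078,-.029,.12],4.5)
E
```

```text
tool delta [-0.3133  0.0783  0.005 ] rotz 18.470367678071653 (translate first)
```

Scaled: -0.0348 m / 0.2 = -0.174, 0.0087 m / 0.2 = 0.0435.

Call:
jog_arm:
  plan: "-0.174 0.0435 0 0 0 0 0\n-0.174 0.0435 0 0 0 0 0\n-0.174 0.0435 0 0 0 0 0\n-0.174 0.0435 0 0 0 0 0\n-0.174 0.0435 0 0 0 0 0"

```text
clock: 23.6
tcp_pos: [0.5201, 0.0836, 0.1203]
tcp_rot: [-179.8, -0.1, 113.0]
force: [0.5, 1.6, -0.5]
finger_gap: 0.0396
finger_force: 41.6
```

Call:
jog_arm:
  plan: "-0.174 0.0435 0 0 0 0 0\n-0.174 0.0435 0 0 0 0 0\n-0.174 0.0435 0 0 0 0 0\n-0.174 0.0435 0 0 0 0 0\n0 0 0 0 0 0 0"

```text
clock: 24.02
tcp_pos: [0.6078, -0.0348, 0.1186]
tcp_rot: [-179.8, 0.0, 112.7]
force: [-0.6, 0.7, -2.1]
finger_gap: 0.039
finger_force: 41.6
```

Call:
jog_arm:
  plan: "0 0 0 0 0 0.0344 0\n0 0 0 0 0 0.0344 0\n0 0 0 0 0 0.0333 0\n0 0 0 0 0 0 0\n0 0 0 0 0 0 0"

```text
clock: 24.43
tcp_pos: [0.6058, -0.0291, 0.1207]
tcp_rot: [-179.9, -0.0, 94.8]
force: [-1.0, -0.2, -0.1]
finger_gap: 0.0392
finger_force: 41.6
```

Call:
jog_arm:
  plan: "0 0 0.15 0 0 0 0\n0 0 0.15 0 0 0 0\n0 0 0 0 0 0 0\n0 0 0 0 0 0 0\n0 0 0 0 0 0 0"

```text
clock: 24.85
tcp_pos: [0.6069, -0.0294, 0.0634]
tcp_rot: [180.0, 0.0, 94.6]
force: [0.1, -1.1, -0.0]
finger_gap: 0.0395
finger_force: 41.6
```

Run:
```python
from h import *
go([.6078,-.029,.0395],4.5);snap('wrist','w7')
```

```text
tool delta [0.0003 0.0009 0.0239] rotz 0.14448640086334308 (translate first)
```

View pics/w7.png

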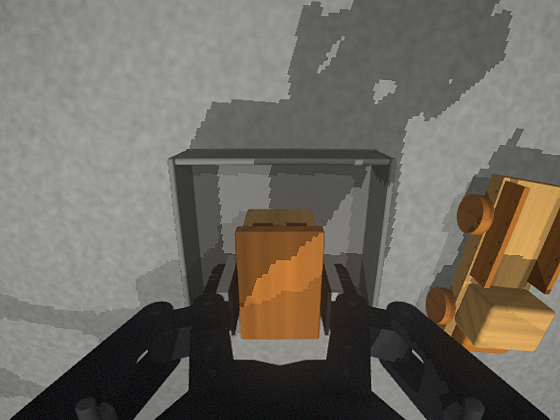

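The cab is square and centred over the tray, with the truck well to the right. Lowering.

Scaled: 0.01 m / 0.2 = 0.05, 0.008 m / 0.2 = 0.04.

Call:
jog_arm:
  plan: "0 0 0.05 0 0 0 0\n0 0 0.04 0 0 0 0\n0 0 0.02 0 0 0 0\n0 0 0 0 0 0 0\n0 0 0 0 0 0 0"

```text
clock: 25.32
tcp_pos: [0.6062, -0.0295, 0.0397]
tcp_rot: [-179.9, -0.0, 94.6]
force: [0.3, -0.3, -1.0]
finger_gap: 0.039
finger_force: 41.6
```

Call:
jog_arm:
  plan: "0 0 0.01 0 0 0 0\n0 0 0 0 0 0 0\n0 0 0 0 0 0 0"

```text
clock: 25.57
tcp_pos: [0.6066, -0.0295, 0.0384]
tcp_rot: [180.0, 0.0, 94.6]
force: [-0.0, 0.8, -0.1]
finger_gap: 0.0392
finger_force: 41.6
```

Call:
jog_arm:
  plan: "0 0 0 0 0 0 0.055\n0 0 0 0 0 0 0.055\n0 0 0 0 0 0 0.055\n0 0 0 0 0 0 0.055\n0 0 -0.1 0 0 0 0.055"

```text
clock: 25.98
tcp_pos: [0.6041, -0.0292, 0.0538]
tcp_rot: [-179.6, -0.1, 94.6]
force: [-0.6, 0.4, -0.4]
finger_gap: 0.0549
finger_force: 0.0
```

Call:
jog_arm:
  plan: "0 0 -0.15 0 0 0 0.055\n0 0 -0.2 0 0 0 0.055\n0 0 -0.2 0 0 0 0.055\n0.15 0 -0.1 0 0 0 0.055\n0.15 0 0 0 0 0 0.055"

```text
clock: 26.4
tcp_pos: [0.6041, 0.0297, 0.1963]
tcp_rot: [179.3, 0.1, 94.4]
force: [-0.1, 0.6, 0.7]
finger_gap: 0.0548
finger_force: 0.0
```

Call:
jog_arm:
  plan: "0.2 -0.05 0 0 0 0 0.055\n0.2 -0.05 0 0 0 0 0.055\n0.2 -0.05 0 0 0 0 0.055\n0 0 0 0 0 0 0.055\n0 0 0 0 0 0 0.055"

```text
clock: 26.82
tcp_pos: [0.5617, 0.1497, 0.1886]
tcp_rot: [180.0, -0.0, 94.8]
force: [1.1, -0.8, -0.8]
finger_gap: 0.0548
finger_force: 0.0
```

Run:
```python
from h import *
state(); snap('top','t5'); snap('scene','s5',(180,90,400,350),2.3)
```

```text
{'clock': np.float64(26.8167), 'tcp_pos': array([0.5617, 0.1497, 0.1886]), 'tcp_rot': array([ 1.799684e+02, -3.400000e-03,  9.480050e+01]), 'force': array([ 1.1484, -0.7859, -0.7879]), 'finger_gap': np.float64(0.0548), 'joint_pos': array([ 1.15697e+01,  2.04060e+00,  7.81420e+01, -4.00000e-04,
        9.97856e+01,  6.76910e+00])}
```

View pics/s5.png

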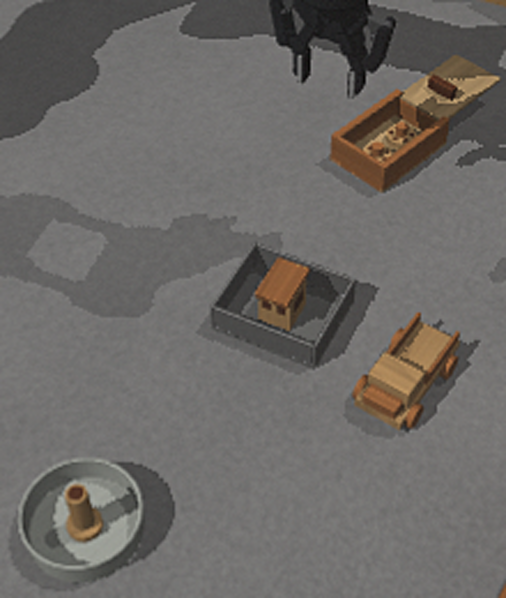

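The scene view shows the lid drawn out, both wheels in the box, the cab upright in the tray, the stack upright in the tin, and the truck where it was. The gripper is clear, so I'm handing in.

```bash
python3 -c "
from plant import bot, viewer
print(bot.sign_off())"
```

```text
the job is handed in; nothing more can be done
None
```

The job is handed in at about 27 s: the lid was drawn out to its stop, both wheels are in the box, the smokestack stands in the tin, the cab stands in the tray, and the truck was not touched; I viewed 15 pictures, one over the limit of 14.

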